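Sort the scale's rubber feet by firmness

ROBOT

A 7-joint arm with a two-finger parallel gripper is mounted at the origin on the work surface. World frame = base frame: x ahead of the robot, y to its left, z up, the work surface at z = 0. Lengths are in m, angles in rad, forces in N, time in s.
With the tool pointing down it reaches from about 0.35 to 0.9 m from the base axis. Payload 8.1 kg.
Tool frame: the origin (TCP) lies on the centre line of the jaws, within the pads' length; the fingertips stand 19 mm ahead of it and the grasp point (between the pads) is the TCP; z points along the fingers, y is the direction in which the jaws open and shut (so a half turn about z gives the same grasp; the last joint's range is limited). The gripper opens to 92 mm and grips with 3 to 60 N. Pads are 19 mm wide; open, the fingers measure 130 mm over their backs; the gripper's body (75 mm by 190 mm) begins 47 mm behind the grasp point.
Start: joints at [1.228, 0.434, 0.025, 1.573, -0.012, 1.134, -0.075], TCP at [0.148, -0.607, 0.246] pointing down, gripper open.
Joint ranges: [-2.62, 2.62], [-0.44, 2.09], [-1.27, 1.32], [0.08, 2.57], [-1.32, 4.46], [0.12, 2], [-2.74, 2.74]. Speed limits (rad/s): [2.22, 2.22, 3.01, 3.01, 3.14, 3.14, 3.14].

INTERFACE

Orientations are given as a rotation vector (axis times angle).
In Python, from cell import monitor, imaging, workorder, outline_of gives the robot as it stands.
- The arm moves only by the tool move_arm, never from a script. Its argument "series" is a list of rows, each a list of 6 numbers: the shift along the world's x, y, z in cm, then the turn, a rotation vector about the world's x, y, z in degrees. A call has 1 to 8 rows; each row shifts and turns the commanded pose from where the row before left it; what a row does not reach is not made up. A row lasts 1/10 s, in which the tool goes at most 50 mm and 8.59 degrees, less where a joint would pass 70% of its speed; a pose out of reach is approached as far as the arm can. A call with a gripper value outside its range is refused whole. "grip" is the opening, from 0 (shut) to 1 (fully open), set as the call begins (left out, the last holds). The fingers move at their own pace and stop on an object; "force" is the grip in N (left out, the last holds). Time passes only in rows, so rows that do not move let the fingers close. It gives the time, the measured TCP pose, the force and the opening at its end, in the units of the state.
- monitor.observe(): the state, without advancing time (a new reading comes with each control period).
- imaging.get_image(name): name is "scene" or "side" or "wrist"; returns a dict with "color" (420x560x3 uint8, red, green, blue), "fx", "fy", "cx", "cy" (pixels), "rvec" (rotation vector, rad) and "tvec" (3), from world to camera coordinates, as OpenCV has them; the wrist camera has in their place "mount" (4x4, takes a point from camera to tool coordinates, whose origin is the TCP and whose axes are the flange's). Camera axes: x right, y down, z forward; pixel columns grow to the right and rows downward; lengths in m; the calibration is good to about 2 mm. A picture is of the moment at which its call begins: read the wrist's pose just before it. There is no depth.
- workorder.sign_off(): hands the job in, once; it reports no verdict.
Trained networks look in the newest picture that a camera, given by its name, has taken for a name from the list of things; names that differ only in an ending like _2 or _b are one class to them, and where a whole thing is asked for, a point or a joint stands for the part that bears it (a point fixed in the world has none). Each returns a list of dicts, best first, with "p" (0 to 1); they miss things now and then, are a little off and sometimes report something else, mostly with a low value. They report only what shows in the picture. A call takes as long as a camera call.
- outline_of(camera, thing): "mask" (420x560 bool, what is visible of it) and "rect" ([left, top, width, height] in pixels, round what is visible of it).
The state is a dict: "clock": time; "joints": joint angles; "dq": joint speeds; "joint_efforts": joint torques, N m; "position": TCP position; "ee_rot": TCP orientation; "force": force on the tool from outside, world axes, zero at the start; "ft_torque": the same for the moment, N m; "width": opening from 0.0 (shut) to 1.0 (fully open).
Only numpy, scipy, OpenCV 4.12 (cv2) and the standard library are available. Lean on these libraries where they do the work, as an engineer would, in place of code of your own. Each camera call takes 0.05 s, during which the arm holds its last target. There are 200 camera calls.

TASK

The three rubber feet of the packing-stand scale got mixed up: one soft, one medium, one hard. Starting at the board's red end and going along it, press each foot's rubber straight down where it stands until it is level with the metal rim, no deeper, and hold it there for about half a second to feel its resistance. Then set the softest foot down gently, upright, in the yellow tray and the hardest in the blue tray, leave the medium one standing in its place, and do not disturb anything else.

Things in the scene. Friction and masses are not known exactly. Their poses are not given: they have to be found in the camera images.
- board: fixed plywood test board, 120 (x) by 290 (y) mm; the end towards its +y is painted red. Origin 15 mm below the centre of its top face. It stands 5 to 15 mm above the table
- place1 (a point): point on the board's top face, at the red end; 85 mm from the next along the board's y. A machine foot stands here at the start, axis within 4 mm of the point: open aluminium cup, 48 mm outside diameter, 30 mm high, wall 3 mm, round black rubber plug in it (39 mm diameter) standing 7 mm proud of the rim (37 mm overall); 100 to 160 g, loose
- place2 (a point): point on the board's top face, in the middle; 85 mm from the next along the board's y. An identical-looking foot stands here. Pressed straight down, any foot's plug springs back; the push grows in proportion to the depth and it bottoms at 10 mm. Level with the rim (7 mm) takes about 4 N on the soft, 8 N on the medium, 13 N on the hard foot
- place3 (a point): point on the board's top face, at the plain end; 85 mm from the next along the board's y. An identical-looking foot stands here. Which foot stands on which place changes every time; only the push tells. These points stay on the board when a foot is taken away
- yellow_tray: fixed yellow open tray, 140 by 140 mm outside, walls 5 mm thick and 28 mm high, floor 5 mm thick. Origin: centre of its underside, on the table
- blue_tray: fixed blue open tray, 140 by 140 mm outside, walls 5 mm thick and 28 mm high, floor 5 mm thick. Origin: centre of its underside, on the table
- gourd_1: light green bitter gourd, about 200 mm long, 42 mm thick; bystander, to be left alone. Origin on its underside
- gourd_2: pale green bitter gourd, about 180 mm long, 38 mm thick; bystander, to be left alone. Origin on its underside
- water_bottle: upright clear water bottle, 64 mm diameter, 190 mm high; bystander, to be left alone. Origin on its underside
- screwdriver: screwdriver lying on the table; bystander, to be left alone. Origin on its underside
- wrench: steel wrench lying on the table; bystander, to be left alone. Origin on its underside
- washer: steel washer, 36 mm diameter, 6 mm thick, flat on the table; bystander, to be left alone. Origin on its underside
- bolt_jar: amber jar with red cap, 60 mm diameter, 70 mm high; bystander, to be left alone. Origin on its underside

How it is judged:
On the way, in this order (a step that is already met when the one before it is completed fails the run):
1. the foot standing at the red end is pressed until its rubber is level with the rim (at least 5.3 of 7 mm) for 0.3 s (((horizontal distance between soft_foot_c0 and place1 below 0.03 m and distance between soft_rubber_c0 and soft_foot_c0 below 0.0182 m) or (horizontal distance between medium_foot_c0 and place1 below 0.03 m and distance between medium_rubber_c0 and medium_foot_c0 below 0.0182 m) or (horizontal distance between hard_foot_c0 and place1 below 0.03 m and distance between hard_rubber_c0 and hard_foot_c0 below 0.0182 m))), for 0.3 s.
2. the foot standing in the middle of the board is pressed until its rubber is level with the rim (at least 5.3 of 7 mm) for 0.3 s (((horizontal distance between soft_foot_c0 and place2 below 0.03 m and distance between soft_rubber_c0 and soft_foot_c0 below 0.0182 m) or (horizontal distance between medium_foot_c0 and place2 below 0.03 m and distance between medium_rubber_c0 and medium_foot_c0 below 0.0182 m) or (horizontal distance between hard_foot_c0 and place2 below 0.03 m and distance between hard_rubber_c0 and hard_foot_c0 below 0.0182 m))), for 0.3 s.
3. the foot standing at the plain end is pressed until its rubber is level with the rim (at least 5.3 of 7 mm) for 0.3 s (((horizontal distance between soft_foot_c0 and place3 below 0.03 m and distance between soft_rubber_c0 and soft_foot_c0 below 0.0182 m) or (horizontal distance between medium_foot_c0 and place3 below 0.03 m and distance between medium_rubber_c0 and medium_foot_c0 below 0.0182 m) or (horizontal distance between hard_foot_c0 and place3 below 0.03 m and distance between hard_rubber_c0 and hard_foot_c0 below 0.0182 m))), for 0.3 s.
At the end, for the whole second after the job is handed in: The soft foot stands upright (within 7 degrees) on the floor of the yellow tray, the hard foot likewise in the blue tray, the medium foot stands upright within 20 mm of where it started; all are released, with their rubbers sprung back (horizontal distance between soft_foot_c0 and yellow_tray below 0.068 m and z of soft_foot_c0 in the frame of yellow_tray below 0.0115 m and horizontal distance between hard_foot_c0 and blue_tray below 0.068 m and z of hard_foot_c0 in the frame of blue_tray below 0.0115 m and distance of medium_foot_c0 from where it was at the start of the episode below 0.02 m and angle between each of soft_foot_c0, medium_foot_c0, hard_foot_c0's own z axis and vertical below 0.12 rad and distance between soft_rubber_c0 and soft_foot_c0 above 0.022 m and distance between medium_rubber_c0 and medium_foot_c0 above 0.022 m and distance between hard_rubber_c0 and hard_foot_c0 above 0.022 m); the robot touches nothing.
It fails at once if a rubber is squashed well below the rim (more than 8.8 mm of its travel) (distance between soft_rubber_c0 and soft_foot_c0 below 0.0147 m or distance between medium_rubber_c0 and medium_foot_c0 below 0.0147 m or distance between hard_rubber_c0 and hard_foot_c0 below 0.0147 m).
It fails at once if a foot is dropped or slammed down: faster than 0.6 m/s close above a tray's floor ((linear speed of soft_foot above 0.6 m/s and horizontal distance between soft_foot_c0 and yellow_tray below 0.075 m and height (world z) of soft_foot_c0 below 0.05 m) or (linear speed of soft_foot above 0.6 m/s and horizontal distance between soft_foot_c0 and blue_tray below 0.075 m and height (world z) of soft_foot_c0 below 0.05 m) or (linear speed of medium_foot above 0.6 m/s and horizontal distance between medium_foot_c0 and yellow_tray below 0.075 m and height (world z) of medium_foot_c0 below 0.05 m) or (linear speed of medium_foot above 0.6 m/s and horizontal distance between medium_foot_c0 and blue_tray below 0.075 m and height (world z) of medium_foot_c0 below 0.05 m) or (linear speed of hard_foot above 0.6 m/s and horizontal distance between hard_foot_c0 and yellow_tray below 0.075 m and height (world z) of hard_foot_c0 below 0.05 m) or (linear speed of hard_foot above 0.6 m/s and horizontal distance between hard_foot_c0 and blue_tray below 0.075 m and height (world z) of hard_foot_c0 below 0.05 m)).
It fails at once if a bystander is shifted by more than 30 mm (distance of any of gourd_1, gourd_2, water_bottle, screwdriver, wrench, washer, bolt_jar from where it was at the start of the episode above 0.03 m).
It also fails if it takes over 72 s, if anything falls off the work surface, if the arm or the gripper's body presses on something with over 40 N, if the wrist force passes 120 N, or if a joint passes its speed limit or range.

## Working session

There is one attempt and no reset: what is moved stays moved. The work goes in short steps, Python scripts to look and compute and a tool call to move; the robot and the scene stay as the last step left them, time stands still between calls to the robot, and variables do not carry over. Pictures are saved under pics/ and viewed, about 8 in all and at most 12, crops included, and the job is handed in when it is done.

Besides the shell and the picture viewer there is one more tool, called as name(argument=value, ...), one argument or row to a line, values as JSON. move_arm: Moves the arm, as the interface text tells. Its arguments: {"type":"object","properties":{"series":{"type":"array"},"grip":{"type":"number"},"force":{"type":"number"}},"required":["series"]}

```bash
mkdir -p pics; ls; cat > h.py <<'E'
import numpy as np, cv2
from cell import monitor, imaging, workorder, outline_of
from scipy.spatial.transform import Rotation as R
def cam(im, st=None):
    K=np.array([[im["fx"],0,im["cx"]],[0,im["fy"],im["cy"]],[0,0,1]])
    if "mount" in im:
        T=np.eye(4);T[:3,:3]=R.from_rotvec(st["ee_rot"]).as_matrix();T[:3,3]=st["position"]
        T=T@np.array(im["mount"]); return K,T[:3,:3],T[:3,3]
    Rm=R.from_rotvec(np.ravel(im["rvec"])).as_matrix(); return K,Rm.T,-Rm.T@np.ravel(im["tvec"])
def ray(c,u,v,z):
    K,Rm,t=c; d=Rm@np.linalg.solve(K,[u,v,1.]); return t+d*(z-t[2])/d[2]
def proj(c,p):
    K,Rm,t=c; q=K@(Rm.T@(np.array(p)-t)); return q[:2]/q[2]
def save(im,n): cv2.imwrite(n,im["color"][:,:,::-1])
E
python3 - <<'E'
from h import *
s=monitor.observe(); print(s)
for n in ["scene","side"]:
    im=imaging.get_image(n); save(im,f"pics/{n}.png"); c=cam(im); print(n,c[2],c[0][0,0])
    for t in ["board","place1","yellow_tray","blue_tray","gourd_1","water_bottle","screwdriver","wrench","washer","bolt_jar"]:
        for d in outline_of(n,t)[:4]:
            m=d["mask"]; v,u=np.nonzero(m); r=d["rect"]
            print(t,round(d["p"],2),r,ray(c,u.mean(),v.mean(),0.02).round(3))
E
```

```text
pics
{'clock': 0.0, 'joints': array([ 1.22840598,  0.43524858,  0.0249862 ,  1.57414562, -0.01156724,
        1.13400109, -0.07510866]), 'dq': array([-2.14393390e-03,  1.50655252e-03, -3.42375365e-04,  3.88851126e-05,
        1.44825462e-03, -1.16317030e-04, -7.08337461e-04]), 'joint_efforts': array([ 3.32244808e-04, -6.67853308e+01,  9.84687880e-01, -3.14460397e+01,
       -6.08412805e-02,  4.29440523e-02,  1.37794123e-04]), 'position': array([ 0.14824287, -0.60664056,  0.24491045]), 'ee_rot': array([-3.11745169e+00, -3.75446819e-01,  5.98225144e-04]), 'force': array([-0.05422662,  0.35986822,  0.82713656]), 'ft_torque': array([-0.0089156 , -0.00313713,  0.02262802]), 'width': 0.9984896537764637}
scene [1.00388292 0.34276342 0.89130258] 405.8443761017946
board 0.87 [260.8, 185.3, 114.7, 88.8] [0.556 0.038 0.02 ]
place1 0.57 [256.6, 187.7, 121.3, 84.4] [0.557 0.038 0.02 ]
yellow_tray 0.64 [377.0, 240.6, 79.6, 77.6] [0.499 0.295 0.02 ]
blue_tray 0.61 [184.5, 135.6, 72.4, 57.4] [ 0.576 -0.304  0.02 ]
gourd_1 0.72 [322.0, 321.0, 47.4, 90.3] [0.758 0.286 0.02 ]
gourd_1 0.69 [202.8, 243.3
[... 830 characters left out ...]
0.299  0.02 ]
gourd_1 0.96 [188.7, 192.0, 56.8, 32.3] [ 0.769 -0.039  0.02 ]
gourd_1 0.73 [137.9, 261.8, 60.1, 40.4] [0.758 0.285 0.02 ]
gourd_1 0.61 [249.1, 206.9, 62.4, 75.5] [0.533 0.059 0.02 ]
gourd_1 0.27 [233.6, 128.0, 19.9, 58.4] [ 0.786 -0.286  0.02 ]
water_bottle 0.85 [233.0, 130.9, 17.7, 54.9] [ 0.785 -0.283  0.02 ]
water_bottle 0.4 [197.0, 250.3, 14.1, 10.1] [0.716 0.152 0.02 ]
screwdriver 0.84 [305.7, 217.1, 63.5, 18.9] [ 0.437 -0.08   0.02 ]
wrench 0.78 [304.9, 261.3, 42.0, 46.4] [0.374 0.155 0.02 ]
washer 0.6 [198.9, 246.6, 12.6, 10.9] [0.716 0.153 0.02 ]
bolt_jar 0.96 [351.6, 139.6, 15.0, 27.8] [ 0.424 -0.474  0.02 ]
bolt_jar 0.42 [250.1, 205.7, 60.6, 73.1] [0.534 0.057 0.02 ]
```

View pics/scene.png

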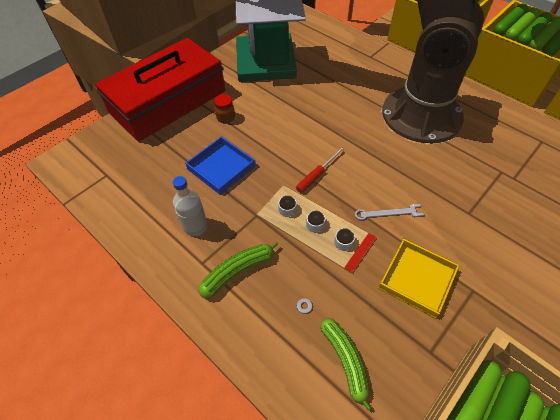

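View pics/side.png

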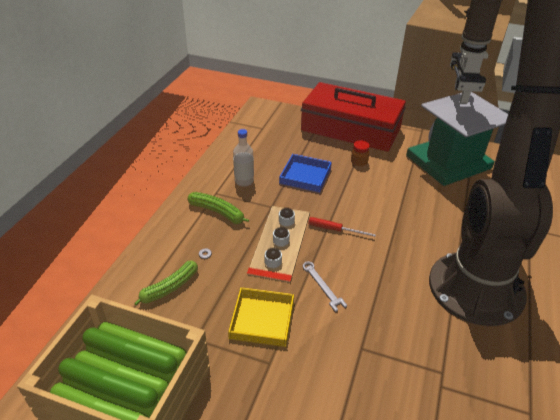

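The scene picture shows the feet at about (345,238), (316,220) and (288,205), with the red end near (360,252). The yellow tray is at (420,278) and the blue one at (221,165). In the side picture, the feet are at (273,258), (281,236) and (287,217), red end at (272,274). The gripper starts near the scale. Next I triangulate the black rubber tops.

```bash
python3 - <<'E'
from h import *
from scipy.optimize import least_squares
px={}; cs={}
for n,g in [("scene",[(345,238),(316,220),(288,205)]),("side",[(273,258),(281,236),(287,217)])]:
    im=imaging.get_image(n); cs[n]=cam(im); col=im["color"].max(2).astype(int)
    dark=(col<75).astype(np.uint8)
    _,lab,st,ce=cv2.connectedComponentsWithStats(dark)
    px[n]=[]
    for a in g:
        ok=[i for i in range(1,len(ce)) if st[i,4]>25]
        i=min(ok,key=lambda i:np.hypot(*(ce[i]-a))); print(n,st[i],ce[i]); px[n].append(ce[i])
P=[]
for k in range(3):
    f=lambda p:np.r_[proj(cs["scene"],p)-px["scene"][k],proj(cs["side"],p)-px["side"][k]]
    r=least_squares(f,[.55,.05,.04]);P.append(r.x);print(r.x.round(4),r.fun.round(1))
P=np.array(P); print(np.diff(P,axis=0), np.linalg.norm(np.diff(P,axis=0),axis=1))
d=P[0]-P[2]; print("board y angle",np.degrees(np.arctan2(d[1],d[0])))
E
```

```text
scene [337 229  17  15 194] [344.75257732 235.9742268 ]
scene [308 211  16  14 177] [315.53672316 217.83050847]
scene [280 196  15  14 165] [286.98787879 202.4969697 ]
side [267 249  13  10  98] [272.80612245 253.60204082]
side [275 228  13  10  92] [280.93478261 232.32608696]
side [281 209  12   9  83] [286.39759036 212.93975904]
[0.5342 0.1038 0.0355] [ 0.   0.2  0.2 -0.1]
[0.5415 0.017  0.0357] [ 0.   0.2  0.1 -0.1]
[ 0.5544 -0.0684  0.035 ] [ 0.   0.2  0.2 -0.2]
[[ 0.00727001 -0.08675841  0.00023172]
 [ 0.0128612  -0.08536886 -0.00068281]] [0.08706278 0.08633492]
board y angle 96.67074252046126
```

move_arm(
  series=[
    [0,0,5,0,0,0],
    [0,0,5,0,0,0],
  ],
  grip=0,
)

```text
clock: 1.4
position: [0.1481, -0.6062, 0.3457]
ee_rot: [-3.116, -0.375, 0.001]
force: [0.1, -1.0, 0.4]
width: 0.876
```

move_arm(
  series=[
    [2.1,3.9,0,0,0,4.6],
    [2.1,3.9,0,0,0,4.6],
    [2.1,3.9,0,0,0,4.6],
    [2.1,3.9,0,0,0,4.6],
    [2.1,3.9,0,0,0,4.6],
    [2.1,3.9,0,0,0,4.6],
    [2.1,3.9,0,0,0,4.6],
    [2.1,3.9,0,0,0,4.6],
  ],
  grip=0,
)

```text
clock: 2.2
position: [0.3169, -0.2935, 0.346]
ee_rot: [2.838, 1.345, 0.0]
force: [1.3, 0.2, 0.4]
width: 0.18
```

move_arm(
  series=[
    [2.1,3.9,0,0,0,4.6],
    [2.1,3.9,0,0,0,4.6],
    [2.1,3.9,0,0,0,4.6],
    [2.1,3.9,-1,0,0,4.6],
    [2.1,3.9,-1,0,0,4.6],
    [2.1,3.9,-1,0,0,4.6],
    [2.1,3.9,-1,0,0,4.6],
    [2.1,3.9,-1,0,0,4.6],
  ],
)

```text
clock: 3.0
position: [0.4851, 0.0184, 0.2957]
ee_rot: [2.269, 2.172, 0.001]
force: [0.2, -0.4, -0.0]
width: 0.009
```

```bash
cat > w.py <<'E'
from h import *
import sys
st=monitor.observe(); im=imaging.get_image("wrist"); save(im,sys.argv[1]); c=cam(im,st)
print(st["clock"],st["position"].round(4),R.from_rotvec(st["ee_rot"]).as_matrix()[:,1].round(3),R.from_rotvec(st["ee_rot"]).as_matrix()[:,2].round(3),st["joints"].round(2),st["force"].round(2),c[2])
dark=(im["color"].max(2)<75).astype(np.uint8)
_,lab,s,ce=cv2.connectedComponentsWithStats(dark)
for i in range(1,len(ce)):
    if s[i,4]>150: print(s[i],ce[i].round(1),ray(c,*ce[i],0.043).round(4))
E
python3 w.py pics/w1.png
```

```text
3.0 [0.4851 0.0184 0.2957] [ 0.999 -0.044  0.001] [ 0.001 -0.    -1.   ] [ 0.4   0.23 -0.65  1.79  0.15  1.17 -0.35] [ 0.18 -0.38 -0.05] [0.48846851 0.08973046 0.43344358]
[ 305   78   38   38 1051] [323.9  96.8] [0.5364 0.1062 0.043 ]
[314 163  36  36 887] [331.2 180.4] [0.5432 0.022  0.043 ]
[    0   239   560   121 35742] [274.6 306.8] [ 0.4771 -0.1221  0.043 ]
[    0   365   560    55 24526] [283.9 386.9] [ 0.4835 -0.2314  0.043 ]
```

move_arm(
  series=[
    [1.3,2.2,-4,0,0,2],
    [1.3,2.2,-4,0,0,2],
    [1.3,2.2,-4,0,0,2],
    [1.2,2.2,-4,0,0,2],
    [0,0,-3.5,0,0,0],
    [0,0,-1.5,0,0,0],
    [0,0,0,0,0,0],
    [0,0,0,0,0,0],
  ],
)

```text
clock: 3.85
position: [0.536, 0.1045, 0.087]
ee_rot: [2.116, 2.321, 0.001]
force: [0.6, -0.3, 0.5]
width: 0.006
```

```bash
python3 - <<'E'
from h import *
for n in ["scene","side"]:
    st=monitor.observe(); im=imaging.get_image(n); save(im,"pics/%s2.png"%n)
print(st["position"],st["force"])
a=[cv2.imread("pics/%s2.png"%n) for n in ["scene","side"]]
cv2.imwrite("pics/both.png",np.hstack([cv2.resize(a[0][170:290,255:395],None,fx=2.8,fy=4),cv2.resize(a[1][180:300,220:360],None,fx=2.8,fy=4)]))
E
```

```text
[0.53648643 0.10462935 0.08750884] [-0.08093493  0.50198814  0.43751682]
```

View pics/both.png

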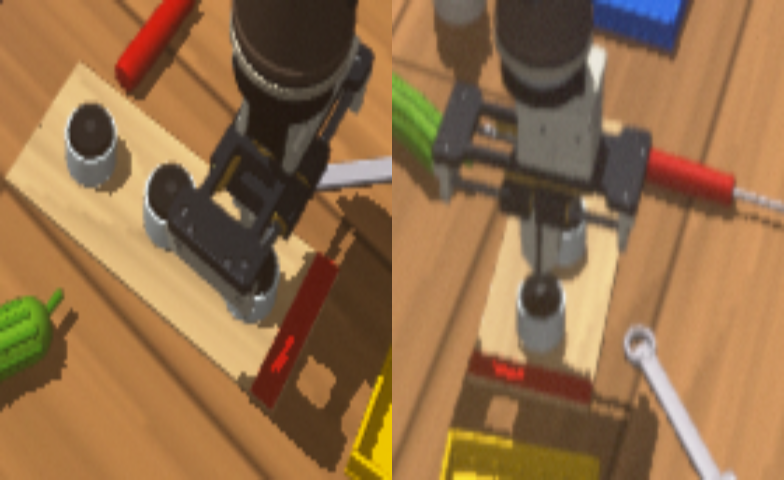

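The crop shows the closed fingers above the red-end foot, centred on it in the side view. Now I descend in steps to feel for contact.

move_arm(
  series=[
    [0,0.1,-1.2,0,0,0],
    [0,0,-0.6,0,0,0],
    [0,0,0,0,0,0],
  ],
)

```text
clock: 4.25
position: [0.5349, 0.1054, 0.0669]
ee_rot: [-2.115, -2.322, 0.002]
force: [0.6, -0.2, 0.3]
width: 0.003
```

move_arm(
  series=[
    [0,0,-0.3,0,0,0],
    [0,0,0,0,0,0],
  ],
)

```text
clock: 4.45
position: [0.5353, 0.1058, 0.0645]
ee_rot: [-2.115, -2.322, 0.0]
force: [-0.5, -1.3, -0.0]
width: -0.001
```

move_arm(
  series=[
    [0,0,-0.3,0,0,0],
    [0,0,0,0,0,0],
  ],
)

```text
clock: 4.65
position: [0.5354, 0.1059, 0.0615]
ee_rot: [-2.116, -2.322, 0.0]
force: [0.4, 0.3, 0.7]
width: 0.004
```

move_arm(
  series=[
    [0,0,-0.2,0,0,0],
    [0,0,0,0,0,0],
  ],
)

```text
clock: 4.85
position: [0.5355, 0.1059, 0.0597]
ee_rot: [2.116, 2.322, 0.0]
force: [0.1, 0.5, 1.6]
width: 0.005
```

move_arm(
  series=[
    [0,0,-0.2,0,0,0],
    [0,0,0,0,0,0],
  ],
)

```text
clock: 5.05
position: [0.5356, 0.1059, 0.0577]
ee_rot: [2.116, 2.322, 0.0]
force: [0.8, 0.4, 3.0]
width: 0.003
```

move_arm(
  series=[
    [0,0,-0.15,0,0,0],
    [0,0,0,0,0,0],
  ],
)

```text
clock: 5.25
position: [0.5355, 0.106, 0.0562]
ee_rot: [2.116, 2.322, 0.0]
force: [-0.6, 0.1, 3.7]
width: 0.007
```

move_arm(
  series=[
    [0,0,0,0,0,0],
  ],
)

```text
clock: 5.35
position: [0.5355, 0.1059, 0.0563]
ee_rot: [2.116, 2.322, 0.0]
force: [-0.2, 0.2, 3.1]
width: 0.003
```

move_arm(
  series=[
    [0,0,0,0,0,0],
  ],
)

```text
clock: 5.45
position: [0.5355, 0.1059, 0.0563]
ee_rot: [2.116, 2.322, 0.0]
force: [-0.2, -0.9, 2.8]
width: 0.004
```

move_arm(
  series=[
    [0,0,-0.1,0,0,0],
    [0,0,0,0,0,0],
    [0,0,0,0,0,0],
  ],
)

```text
clock: 5.75
position: [0.5355, 0.1059, 0.0553]
ee_rot: [2.116, 2.322, 0.0]
force: [-0.6, 1.0, 4.2]
width: 0.007
```

move_arm(
  series=[
    [0,0,0,0,0,0],
  ],
)

```text
clock: 5.85
position: [0.5355, 0.1059, 0.0553]
ee_rot: [2.116, 2.322, 0.0]
force: [0.1, -0.3, 4.3]
width: 0.002
```

move_arm(
  series=[
    [0,0,0,0,0,0],
  ],
)

```text
clock: 5.95
position: [0.5355, 0.1059, 0.0553]
ee_rot: [2.116, 2.322, 0.0]
force: [-0.6, 0.5, 3.1]
width: 0.008
```

move_arm(
  series=[
    [0,0,0,0,0,0],
  ],
)

```text
clock: 6.05
position: [0.5355, 0.1059, 0.0553]
ee_rot: [2.116, 2.322, 0.0]
force: [-0.3, -0.7, 3.8]
width: 0.006
```

move_arm(
  series=[
    [0,0,1.5,0,0,0],
    [0.1,-0.6,2,0,0,0],
    [0.3,-3.9,0,0,0,0],
    [0.3,-3.9,0,0,0,0],
    [0.1,0,-1.5,0,0,0],
    [0,0,-0.9,0,0,0],
    [0,0,-0.4,0,0,0],
    [0,0,-0.3,0,0,0],
  ],
)

```text
clock: 6.85
position: [0.5429, 0.0232, 0.0591]
ee_rot: [-2.113, -2.324, 0.001]
force: [-1.5, -0.4, 3.5]
width: 0.002
```

move_arm(
  series=[
    [0,0,-0.1,0,0,0],
    [0,0,0,0,0,0],
  ],
)

```text
clock: 7.05
position: [0.543, 0.023, 0.0584]
ee_rot: [-2.113, -2.324, 0.0]
force: [-3.2, 1.2, 5.0]
width: 0.006
```

move_arm(
  series=[
    [0,0,-0.15,0,0,0],
    [0,0,0,0,0,0],
  ],
)

```text
clock: 7.25
position: [0.5433, 0.0228, 0.057]
ee_rot: [-2.114, -2.323, -0.001]
force: [-3.5, 2.5, 5.4]
width: 0.005
```

move_arm(
  series=[
    [0,0,-0.1,0,0,0],
    [0,0,0,0,0,0],
  ],
)

```text
clock: 7.45
position: [0.5433, 0.0228, 0.056]
ee_rot: [-2.114, -2.323, -0.001]
force: [-3.7, 2.3, 6.2]
width: 0.004
```

move_arm(
  series=[
    [0,0,-0.07,0,0,0],
    [0,0,0,0,0,0],
    [0,0,0,0,0,0],
  ],
)

```text
clock: 7.75
position: [0.5432, 0.0229, 0.0554]
ee_rot: [-2.114, -2.323, -0.001]
force: [-4.3, 3.0, 7.2]
width: 0.004
```

move_arm(
  series=[
    [0,0,0,0,0,0],
    [0,0,0,0,0,0],
  ],
)

```text
clock: 7.95
position: [0.5433, 0.0229, 0.0554]
ee_rot: [-2.114, -2.323, -0.001]
force: [-4.7, 2.3, 6.9]
width: 0.006
```

move_arm(
  series=[
    [0,0,0,0,0,0],
  ],
)

```text
clock: 8.05
position: [0.5433, 0.0229, 0.0555]
ee_rot: [-2.114, -2.323, -0.001]
force: [-4.1, 3.6, 6.4]
width: 0.006
```

move_arm(
  series=[
    [0,0,-0.04,0,0,0],
    [0,0,0,0,0,0],
    [0,0,0,0,0,0],
    [0,0,0,0,0,0],
    [0,0,0,0,0,0],
  ],
)

```text
clock: 8.55
position: [0.5432, 0.0229, 0.0551]
ee_rot: [-2.114, -2.323, -0.001]
force: [-4.2, 2.7, 6.9]
width: 0.005
```

move_arm(
  series=[
    [0,0,1.5,0,0,0],
    [0.1,-0.6,2,0,0,0],
    [0.3,-3.9,0,0,0,0],
    [0.3,-3.9,0,0,0,0],
    [0,0,0,0,0,0],
    [0,0,-1.5,0,0,0],
    [0,0,-0.9,0,0,0],
    [0,0,-0.2,0,0,0],
  ],
)

```text
clock: 9.35
position: [0.5494, -0.0608, 0.0621]
ee_rot: [-2.112, -2.323, 0.002]
force: [0.1, 0.3, -0.1]
width: -0.001
```

move_arm(
  series=[
    [0,0,-0.2,0,0,0],
    [0,0,-0.2,0,0,0],
    [0,0,0,0,0,0],
  ],
)

```text
clock: 9.65
position: [0.5502, -0.061, 0.0597]
ee_rot: [-2.114, -2.323, -0.0]
force: [-2.6, 2.2, 4.1]
width: 0.005
```

move_arm(
  series=[
    [0,0,-0.15,0,0,0],
    [0,0,-0.15,0,0,0],
    [0,0,0,0,0,0],
  ],
)

```text
clock: 9.95
position: [0.5505, -0.0613, 0.0572]
ee_rot: [-2.115, -2.323, -0.001]
force: [-4.4, 2.7, 9.1]
width: 0.007
```

move_arm(
  series=[
    [0,0,-0.14,0,0,0],
    [0,0,0,0,0,0],
    [0,0,0,0,0,0],
  ],
)

```text
clock: 10.25
position: [0.5505, -0.0612, 0.056]
ee_rot: [2.115, 2.323, 0.001]
force: [-4.0, 4.7, 10.7]
width: 0.004
```

move_arm(
  series=[
    [0,0,0,0,0,0],
    [0,0,0,0,0,0],
  ],
)

```text
clock: 10.45
position: [0.5505, -0.0612, 0.0561]
ee_rot: [2.115, 2.323, 0.001]
force: [-5.5, 2.7, 11.1]
width: 0.009
```

move_arm(
  series=[
    [0,0,-0.07,0,0,0],
    [0,0,0,0,0,0],
    [0,0,0,0,0,0],
    [0,0,0,0,0,0],
    [0,0,0,0,0,0],
    [0,0,0,0,0,0],
  ],
)

```text
clock: 11.05
position: [0.5505, -0.0612, 0.0555]
ee_rot: [2.115, 2.323, 0.001]
force: [-4.9, 3.5, 11.5]
width: 0.001
```

move_arm(
  series=[
    [0,0,1.5,0,0,0],
    [0,0,4,0,0,0],
    [-0.5,-1.5,5,0,0,0],
    [-0.5,-2,4,0,0,0],
    [-0.5,-3,2,0,0,0],
    [-0.5,-2,0,0,0,0],
    [0,0,0,0,0,0],
  ],
  grip=0.85,
)

```text
clock: 11.75
position: [0.5303, -0.1509, 0.2185]
ee_rot: [2.12, 2.314, -0.002]
force: [-0.2, -0.0, -0.7]
width: 0.564
```

```bash
python3 w.py pics/w2.png
```

```text
11.75 [ 0.5303 -0.1509  0.2185] [0.996 0.087 0.001] [ 0.001 -0.003 -1.   ] [ 0.66  0.42 -0.65  1.75  0.29  1.06 -0.01] [-0.22 -0.   -0.74] [ 0.52442579 -0.07939146  0.35607724]
[178   0   5  86 282] [180.   40.1] [ 0.4461 -0.0307  0.043 ]
[292   0  42  13 390] [312.7   4.8] [0.5448 0.0023 0.043 ]
[ 295   76   47   49 1782] [318.3 100.4] [ 0.5569 -0.0654  0.043 ]
[    0   256   560   164 64191] [275.6 339.5] [ 0.5417 -0.2844  0.043 ]
```

View pics/w2.png

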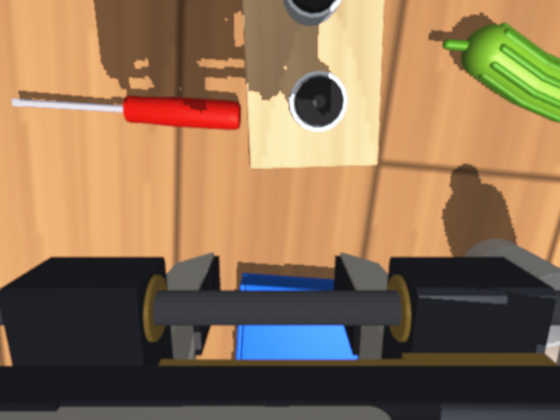

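The wrist view shows the plain-end foot at (318,100), about (0.557,-0.065), near the screwdriver at (182,112). At the same TCP height the feet gave about 3.8 N (soft, place1), 6.9 N (medium, place2) and 11.5 N (hard, place3). I'm grasping the hard foot.

move_arm(
  series=[
    [1,3,0,0,0,0],
    [1,3,0,0,0,0],
    [0.7,2.6,-2,0,0,0],
    [0,0,-4,0,0,0],
    [0,0,-4,0,0,0],
    [0,0,-3,0,0,0],
    [0,0,0,0,0,0],
  ],
  grip=0.75,
)

```text
clock: 12.5
position: [0.5549, -0.0593, 0.0837]
ee_rot: [-2.11, -2.32, 0.006]
force: [-0.4, -0.5, 0.0]
width: 0.753
```

```bash
python3 - <<'E'
from h import *
from scipy.optimize import least_squares
P={}
cs={}
for n in ["scene","side"]:
    st=monitor.observe(); im=imaging.get_image(n); save(im,"pics/%s3.png"%n); cs[n]=cam(im)
    h=cv2.cvtColor(im["color"],cv2.COLOR_RGB2HSV)
    for t in ["blue_tray","yellow_tray","water_bottle"]:
        o=outline_of(n,t)
        if not o: print(n,t,"none"); continue
        v,u=np.nonzero(o[0]["mask"]); q=np.c_[u,v].astype(np.float32)
        if t=="water_bottle": k=v>np.percentile(v,99); print(n,t,ray(cs[n],u[k].mean(),v.max(),0.0).round(3)); continue
        r=cv2.minAreaRect(q); hull=cv2.convexHull(q); ap=cv2.approxPolyDP(hull,6,True)[:,0]
        print(n,t,o[0]["p"],[ray(cs[n],*p,0.028)[:2].round(3).tolist() for p in ap])
print(st["position"],st["force"],st["width"])
a=[cv2.imread("pics/%s3.png"%n) for n in ["scene","side"]]
cv2.imwrite("pics/both3.png",np.hstack([cv2.resize(a[0][130:270,180:350],None,fx=2.35,fy=4),cv2.resize(a[1][140:280,210:370],None,fx=2.5,fy=4)]))
E
```

```text
scene blue_tray 0.91 [[0.52, -0.225], [0.651, -0.229], [0.64, -0.375], [0.501, -0.372]]
scene yellow_tray 0.7 [[0.415, 0.345], [0.559, 0.372], [0.588, 0.241], [0.441, 0.212]]
scene water_bottle [ 0.772 -0.195  0.   ]
side blue_tray 0.88 [[0.579, -0.375], [0.501, -0.374], [0.495, -0.21], [0.561, -0.285]]
side yellow_tray 0.88 [[0.441, 0.21], [0.41, 0.361], [0.538, 0.391], [0.575, 0.239]]
side water_bottle [ 0.743 -0.187  0.   ]
[ 0.55895563 -0.05978458  0.08908691] [-0.35544178 -0.52119095 -0.73931318] 0.7496141403966198
```

View pics/both3.png

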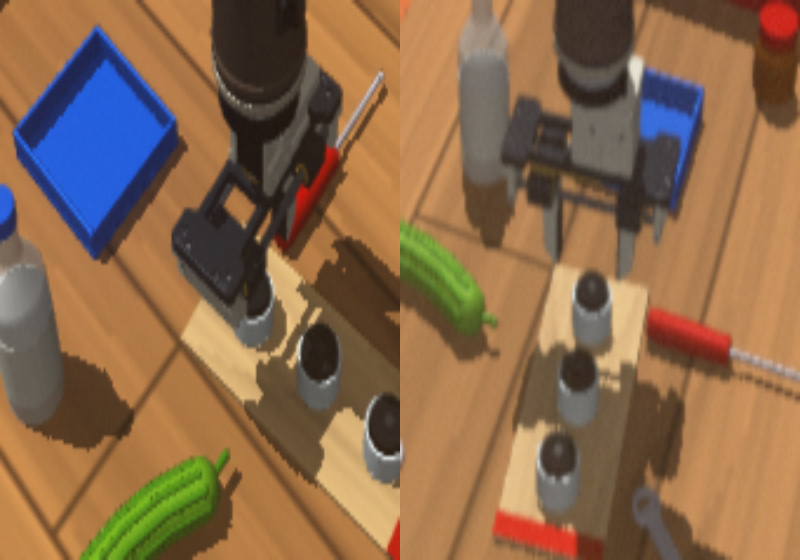

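The crop shows the open gripper above the plain-end foot, with the bottle and tray clear of it. I'm lowering onto the foot now.

move_arm(
  series=[
    [-0.1,-0.5,-1,0,0,0],
    [0,0,-1.5,0,0,0],
    [0,0,-1.5,0,0,0],
    [0,0,-1,0,0,0],
    [0,0,-0.5,0,0,0],
    [0,0,0,0,0,0],
  ],
)

```text
clock: 13.5
position: [0.556, -0.0652, 0.0311]
ee_rot: [-2.114, -2.322, 0.002]
force: [-0.1, 0.5, 0.2]
width: 0.748
```

move_arm(
  series=[
    [0,0,0,0,0,0],
    [0,0,0,0,0,0],
    [0,0,0,0,0,0],
    [0,0,0,0,0,0],
    [0,0,0,0,0,0],
  ],
  grip=0.3,
  force=15,
)

```text
clock: 14.0
position: [0.557, -0.0654, 0.0327]
ee_rot: [2.115, 2.322, 0.001]
force: [0.2, -0.7, 3.5]
width: 0.527
```

move_arm(
  series=[
    [0,0,1,0,0,0],
    [0,0,3,0,0,0],
    [0,0,3,0,0,0],
    [0.2,-2.5,1,0,0,0],
    [0.3,-4,0,0,0,0],
    [0.3,-4,0,0,0,0],
    [0.3,-4,0,0,0,0],
    [0.3,-4,0,0,0,0],
  ],
)

```text
clock: 14.8
position: [0.5703, -0.2521, 0.1128]
ee_rot: [-2.116, -2.322, 0.0]
force: [0.4, 0.1, -1.5]
width: 0.526
```

move_arm(
  series=[
    [0.2,-3,0,0,0,0],
    [0,-2,0,0,0,0],
    [0,0,0,0,0,0],
    [0,0,-1.5,0,0,0],
    [0,0,-1.5,0,0,0],
    [0,0,0,0,0,0],
  ],
)

```text
clock: 15.4
position: [0.5709, -0.2984, 0.0791]
ee_rot: [-2.11, -2.321, 0.002]
force: [-0.1, -0.4, -2.0]
width: 0.522
```

```bash
python3 - <<'E'
from h import *
for n in ["scene","side"]:
    st=monitor.observe(); im=imaging.get_image(n); save(im,"pics/%s4.png"%n)
print(st["position"],st["force"],st["width"],st["clock"])
a=[cv2.imread("pics/%s4.png"%n) for n in ["scene","side"]]
cv2.imwrite("pics/both4.png",np.hstack([cv2.resize(a[0][90:230,160:320],None,fx=2.5,fy=4),cv2.resize(a[1][110:250,210:370],None,fx=2.5,fy=4)]))
E
```

```text
[ 0.57158373 -0.29871101  0.08032839] [-0.31594225 -0.88857353 -1.43462638] 0.5254260509485414 15.45
```

View pics/both4.png

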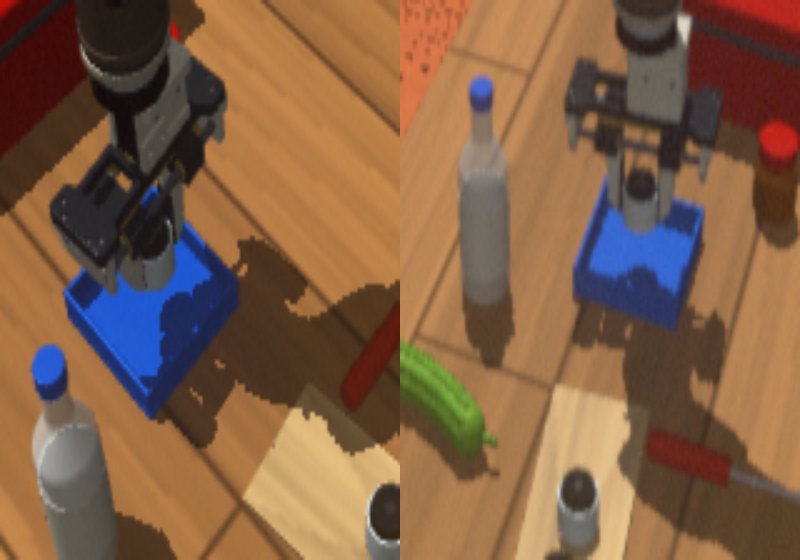

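The crop shows the hard foot held upright over the blue tray, clear of the bottle.

move_arm(
  series=[
    [0,0,-1.5,0,0,0],
    [0,0,-1.5,0,0,0],
    [0,0,-1,0,0,0],
    [0,0,-0.5,0,0,0],
    [0,0,-0.2,0,0,0],
    [0,0,0,0,0,0],
  ],
)

```text
clock: 16.1
position: [0.5727, -0.3004, 0.035]
ee_rot: [-2.115, -2.322, -0.0]
force: [-0.4, 0.1, -1.5]
width: 0.527
```

move_arm(
  series=[
    [0,0,-0.1,0,0,0],
    [0,0,0,0,0,0],
  ],
)

```text
clock: 16.3
position: [0.5729, -0.3006, 0.0346]
ee_rot: [2.115, 2.322, 0.0]
force: [-1.2, 0.6, -1.7]
width: 0.525
```

move_arm(
  series=[
    [0,0,-0.1,0,0,0],
    [0,0,-0.1,0,0,0],
    [0,0,0,0,0,0],
  ],
)

```text
clock: 16.6
position: [0.5726, -0.3005, 0.0322]
ee_rot: [2.116, 2.322, 0.0]
force: [-0.1, 0.3, -1.8]
width: 0.525
```

move_arm(
  series=[
    [0,0,-0.1,0,0,0],
    [0,0,0,0,0,0],
  ],
)

```text
clock: 16.8
position: [0.5726, -0.3005, 0.032]
ee_rot: [2.116, 2.322, -0.001]
force: [-4.4, 1.2, 6.6]
width: 0.525
```

Contact with the tray floor. Now I release to a modest opening and rise.

move_arm(
  series=[
    [0,0,0,0,0,0],
    [0,0,0,0,0,0],
    [0,0,0,0,0,0],
    [0,0,0,0,0,0],
  ],
  grip=0.7,
)

```text
clock: 17.2
position: [0.5727, -0.3004, 0.0311]
ee_rot: [-2.116, -2.322, -0.0]
force: [-0.1, 1.4, -0.2]
width: 0.698
```

move_arm(
  series=[
    [0,0,1,0,0,0],
    [0,0,3,0,0,0],
    [0,0,4,0,0,0],
    [0,0,5,0,0,0],
    [0,4,5,0,0,0],
    [-0.4,4.8,0.5,0,0,0],
    [-0.4,4.9,0,0,0,0],
    [-0.4,4.9,0,0,0,0],
  ],
)

```text
clock: 18.0
position: [0.5605, -0.1215, 0.2067]
ee_rot: [2.115, 2.321, 0.001]
force: [0.3, 0.8, -0.1]
width: 0.702
```

move_arm(
  series=[
    [-0.4,4.9,0,0,0,0],
    [-0.4,4.9,0,0,0,0],
    [-0.4,3.5,0,0,0,0],
    [0,0,0,0,0,0],
  ],
  grip=0.75,
)

```text
clock: 18.4
position: [0.5478, 0.0167, 0.2068]
ee_rot: [-2.105, -2.331, -0.005]
force: [0.1, -0.2, -0.8]
width: 0.748
```

```bash
python3 w.py pics/w5.png
```

```text
18.4 [0.5478 0.0167 0.2068] [0.995 0.102 0.002] [ 0.002  0.003 -1.   ] [ 0.39  0.44 -0.7   1.77  0.32  1.05 -0.33] [ 0.13 -0.25 -0.78] [0.54093232 0.08731644 0.34479582]
[155   0   8  85 550] [158.5  41.2] [0.449  0.1325 0.043 ]
[ 249   65   51   53 2032] [273.9  90.8] [0.5374 0.1065 0.043 ]
[ 250  176   45   47 1503] [272.1 199. ] [0.5444 0.0223 0.043 ]
[    0   254   560   166 64840] [280.9 340.3] [ 0.5654 -0.108   0.043 ]
```

View pics/w5.png

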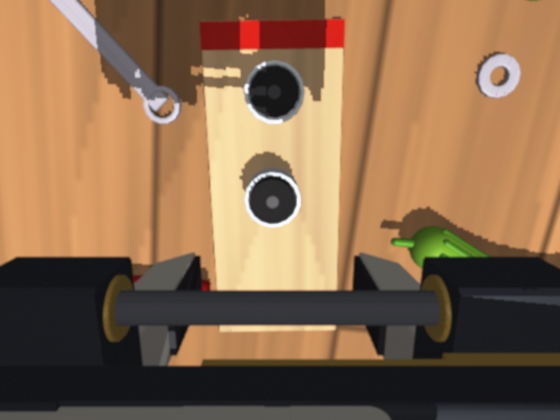

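The wrist view shows the soft foot at (274,91), the medium foot unmoved at (272,199), and the wrench ring at (162,105) well clear. I'm grasping the soft foot.

move_arm(
  series=[
    [-0.6,4.4,-1,0,0,0],
    [-0.55,4.4,-1,0,0,0],
    [0,0,-4,0,0,0],
    [0,0,-4,0,0,0],
    [0,0,-2,0,0,0],
    [0,0,0,0,0,0],
    [0,0,0,0,0,0],
  ],
)

```text
clock: 19.15
position: [0.5377, 0.097, 0.0859]
ee_rot: [2.117, 2.321, -0.0]
force: [0.3, 0.1, -0.1]
width: 0.746
```

move_arm(
  series=[
    [0,0,-2,0,0,0],
    [0,0,-2,0,0,0],
    [0,0,-1,0,0,0],
    [0,0,-0.4,0,0,0],
    [0,0,0,0,0,0],
  ],
)

```text
clock: 19.65
position: [0.5377, 0.0977, 0.0319]
ee_rot: [2.116, 2.322, 0.001]
force: [-0.5, -0.6, 0.6]
width: 0.753
```

move_arm(
  series=[
    [0,0.85,0,0,0,0],
    [0,0,0,0,0,0],
  ],
)

```text
clock: 19.85
position: [0.5377, 0.1082, 0.0323]
ee_rot: [2.114, 2.324, 0.004]
force: [0.0, -0.2, 0.3]
width: 0.747
```

move_arm(
  series=[
    [0,0,0,0,0,0],
    [0,0,0,0,0,0],
    [0,0,0,0,0,0],
    [0,0,0,0,0,0],
    [0,0,0,0,0,0],
  ],
  grip=0.3,
  force=15,
)

```text
clock: 20.35
position: [0.5372, 0.1061, 0.0313]
ee_rot: [2.116, 2.322, -0.0]
force: [-0.8, -1.1, 1.8]
width: 0.519
```

move_arm(
  series=[
    [0,0,1,0,0,0],
    [0,0,3,0,0,0],
    [0,0,3,0,0,0],
    [-0.4,2.5,1,0,0,0],
    [-0.8,4,0,0,0,0],
    [-0.8,4,0,0,0,0],
    [-0.8,4,0,0,0,0],
    [-0.8,4,0,0,0,0],
  ],
)

```text
clock: 21.15
position: [0.5006, 0.2927, 0.1119]
ee_rot: [2.116, 2.322, 0.0]
force: [1.2, -0.3, -2.0]
width: 0.522
```

move_arm(
  series=[
    [-0.3,0.2,0,0,0,0],
    [0,0,-2,0,0,0],
    [0,0,-2,0,0,0],
    [0,0,-2,0,0,0],
    [0,0,-1,0,0,0],
    [0,0,-0.6,0,0,0],
    [0,0,-0.2,0,0,0],
    [0,0,0,0,0,0],
  ],
)

```text
clock: 21.95
position: [0.4984, 0.2934, 0.0337]
ee_rot: [2.116, 2.322, 0.001]
force: [0.0, 0.6, -1.2]
width: 0.518
```

move_arm(
  series=[
    [0,0,-0.15,0,0,0],
    [0,0,-0.05,0,0,0],
    [0,0,0,0,0,0],
  ],
)

```text
clock: 22.25
position: [0.4983, 0.2934, 0.0316]
ee_rot: [2.116, 2.322, 0.001]
force: [0.5, -0.8, -1.9]
width: 0.517
```

move_arm(
  series=[
    [0,0,-0.1,0,0,0],
    [0,0,0,0,0,0],
  ],
)

```text
clock: 22.45
position: [0.4984, 0.2934, 0.0307]
ee_rot: [2.115, 2.322, 0.001]
force: [-1.0, 0.0, 2.5]
width: 0.526
```

Contact. I release, rise and check.

move_arm(
  series=[
    [0,0,0,0,0,0],
    [0,0,0,0,0,0],
    [0,0,0,0,0,0],
    [0,0,0,0,0,0],
  ],
  grip=0.7,
)

```text
clock: 22.85
position: [0.4981, 0.2933, 0.0302]
ee_rot: [2.116, 2.322, -0.0]
force: [0.1, 0.4, -1.1]
width: 0.696
```

move_arm(
  series=[
    [0,0,1,0,0,0],
    [0,0,3,0,0,0],
    [0,0,5,0,0,0],
    [0,0,5,0,0,0],
    [0,0,5,0,0,0],
    [0,0,5,0,0,0],
    [0,0,0,0,0,0],
  ],
)

```text
clock: 23.55
position: [0.4998, 0.2961, 0.2784]
ee_rot: [2.113, 2.321, 0.018]
force: [0.4, -0.4, -0.7]
width: 0.701
```

```bash
python3 - <<'E'
from h import *
cs={}
for n in ["scene","side"]:
    st=monitor.observe(); im=imaging.get_image(n); save(im,"pics/%s6.png"%n)
print(st["position"],st["force"],st["width"],st["clock"])
a=[cv2.imread("pics/%s6.png"%n) for n in ["scene","side"]]
cv2.imwrite("pics/both6.png",np.hstack([cv2.resize(a[0][120:330,170:470],(400,560)),cv2.resize(a[1][120:360,180:400],(400,560))]))
E
```

```text
[0.49909319 0.29485462 0.27481066] [-1.04133687  0.52367154 -0.86510745] 0.6999928449773882 23.6
```

View pics/both6.png

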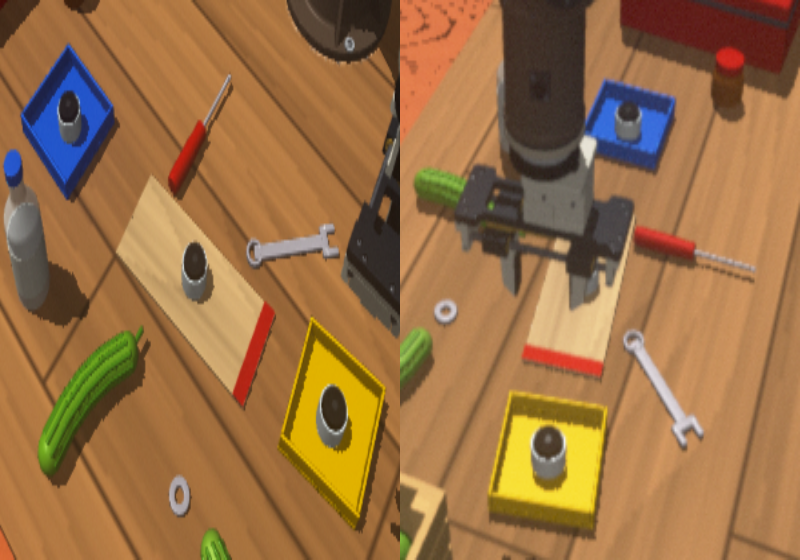

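The last views show both feet upright in their trays, the medium foot still mid-board, and nothing else disturbed.

```bash
python3 -c "
from cell import workorder; print(workorder.sign_off())"
```

```text
the job is handed in; nothing more can be done
None
```

I pressed each foot to about rim level, in order from the red end, and held each for at least half a second. I then sorted the feet and handed the job in at about 24 s of the 72 s allowed; no verdict was reported.

| Place | Force near rim level | Foot | Where it is now |
|---|---|---|---|
| 1 (red end) | about 3.8 N | soft | yellow tray |
| 2 (middle) | about 6.9 N | medium | left in place |
| 3 (plain end) | about 11.5 N | hard | blue tray |

- **Placing:** I lowered both feet until the floor contact could be felt, then released them. The last scene and side views show them upright near the middle of their trays.
- **Medium foot:** a wrist view after pressing put it within about 1 mm of its first measured position.
- **Bystanders:** they look unmoved in the last views. I did not measure their positions again.
- **Checks that disagreed:** I pressed the plain-end foot about 7 mm off its centre. That and the middle foot also showed up to about 6 N of sideways force, and their forces read about 1 N below the nominal values. From force and height I put all three depths at about 6 to 7 mm, inside the allowed window.

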